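# Lay out the bench for a live-cell viewing session

### The arm

A 7-joint arm with a two-finger parallel gripper is mounted at the origin on the work surface. World frame = base frame: x ahead of the robot, y to its left, z up, the work surface at z = 0. Lengths are in m, angles in rad, forces in N, time in s.
With the tool pointing down it reaches from about 0.4 to 0.85 m from the base axis. Payload 4.5 kg.
Tool frame: the origin (TCP) lies on the centre line of the jaws, within the pads' length; the fingertips stand 17 mm ahead of it and the grasp point (between the pads) lies 2 mm behind it (r.tip_reach is the distance from the TCP to the fingertips, in m); z points along the fingers, y is the line along which they close (so a half turn about z gives the same grasp; the last joint's range is limited). The gripper opens to 88 mm and grips with 3 to 60 N. Pads are 18 mm wide; open, the fingers measure 123 mm over their backs; the gripper's body (75 mm by 187 mm) begins 45 mm behind the grasp point.
Start: joints at [-1.149, 0.689, -0.195, 1.565, 0.157, 0.902, -0.215], TCP at [0.236, 0.579, 0.256] pointing down, gripper open.
Joint ranges: [-3.01, 3.01], [-0.46, 2.08], [-1.47, 1.51], [0.13, 2.56], [-1, 4.14], [0.04, 2.09], [-2.66, 2.66]. Speed limits (rad/s): [2.57, 2.57, 3.14, 3.14, 3.14, 3.14, 3.14].

### API

Orientations are given as a unit quaternion [x, y, z, w].
In Python, from plant import r gives the robot as it stands.
- The arm moves only by the tool step_arm, never from a script. Its argument "steps" is a list of rows, each a list of 7 numbers: the shift along the tool's x, y, z in cm, then the turn, a rotation vector about the tool's x, y, z in degrees, then the gripper's target within -1 to 1 (shut at 1, half-way at 0, fully open at -1). A call has 1 to 8 rows; each row shifts and turns the commanded pose from where the row before left it, along the tool's axes as they then stand; what a row does not reach is not made up. A row lasts 1/8 s, in which the tool goes at most 62.5 mm and 10.7 degrees, less where a joint would pass 70% of its speed; a pose out of reach is approached as far as the arm can. A call with a gripper value outside its range is refused whole. The fingers move at their own pace and stop on an object; "force" is the grip in N (left out, the last holds). Time passes only in rows, so rows that do not move let the fingers close. It gives the time, the measured TCP pose, the force, the opening and the grip force at its end, in the units of the state.
- r.get_state(): the state, without advancing time (a new reading comes with each control period).
- r.snapshot(name): name is "scene" or "side" or "wrist"; returns a dict with "pixels" (480x640x3 uint8, red, green, blue), "fx", "fy", "cx", "cy" (pixels), "cam_to_world" (4x4, takes a point from camera to world coordinates). Camera axes: x right, y down, z forward; pixel columns grow to the right and rows downward; lengths in m; the calibration is good to about 2 mm. The wrist camera is an equidistant fisheye: a pixel r from the principal point sees the ray r / f radians off the axis. A picture is of the moment at which its call begins. There is no depth.
- r.finish_job(): hands the job in; it is judged then, once.
The state is a dict: "clock": time; "q": joint angles; "qd": joint speeds; "joint_torque": joint torques, N m; "tool_pos": TCP position; "eef_rot": TCP orientation; "contact_force": force on the tool from outside, world axes, zero at the start; "moment": the same for the moment, N m; "opening": opening from 0.0 (shut) to 1.0 (fully open); "finger_force": force on a finger pad.
Only numpy, scipy, OpenCV 4.12 (cv2) and the standard library are available. Lean on these libraries where they do the work, as an engineer would, in place of code of your own. Each camera call takes 0.05 s, during which the arm holds its last target. There are 200 camera calls.

### The job

Lay out the bench for a viewing session around the cream warming plate: lay the white sample cassette on the middle of the plate's black disc and put the blue light shield squarely on top of it, right way up and lengthwise along it. Stand the amber bottle halfway between the plate and the yellow waste pot, in line with their centres, and the white red-capped bottle halfway between the plate and the green slide box in the same way; stand the orange-lidded lens tin in front of the plate (the side nearest the robot), opposite the middle of that edge with a gap of about 3 cm. Leave the pink culture dish where it is.

Things in the scene. Friction and masses are not known exactly. Their poses are not given: they have to be found in the camera images.
- plate: Fixed warming plate, cream, 100 x 100 mm and 15 mm high to the top of its central black disc (86 mm across, 1 mm proud of the cream, in an aluminium ring). Origin: centre of its underside, on the bench. Its -x axis points to its front edge, the one nearest the robot (small green display on that edge), turned at most 0.15 rad from facing the robot base squarely along -x of the bench; y runs along the line pot - plate - box.
- waste_pot: Fixed open round waste pot, yellow plastic, 90 mm across the rim, 70 mm high. Origin: centre of its underside, on the bench. It stands to the left or right of the plate, its centre 250 mm from the plate's, in line with the plate's y axis.
- slide_box: Fixed closed slide box, green, 90 x 90 x 42 mm high, thin black seam, paper label on top. Origin: centre of its underside, on the bench. It stands on the other side of the plate from the pot, its centre 250 mm from the plate's, in line with the plate's y axis.
- cassette: Loose white sample cassette, flat, 36 mm (x) x 76 mm (y) x 12 mm high, two dark square windows on top, about 50 g. Origin: centre of its underside. Starts flat on the bench, windows up.
- shield: Loose light shield, a solid blue block, 32 mm (x) x 64 mm (y) x 24 mm high, about 50 g. Origin: centre of its underside. Starts flat on the bench, right way up. It simply rests on the flat top of the cassette.
- amber_bottle: Loose closed bottle, dark amber-brown with paper label and black cap; straight body 44 mm diameter up to 56 mm high, then shoulder and 28 mm cap, 85 mm high in all, about 130 g. Origin: centre of its underside. Starts upright on the bench.
- white_bottle: Loose closed bottle, white with red cap; straight body 44 mm diameter up to 56 mm high, then shoulder and 28 mm cap, 85 mm high in all, about 130 g. Origin: centre of its underside. Starts upright on the bench.
- lens_tin: Loose pale aluminium lens tin, upright cylinder 40 mm diameter, 60 mm high, orange lid (top 14 mm), about 140 g. Origin: centre of its underside. Starts upright on the bench.
- dish: Loose round culture dish with pink contents, 80 mm diameter, 15 mm high, lying flat on the bench among the things to be moved; to be left alone. Origin: centre of its underside.
Things that resemble listed ones, but are neither listed nor needed, are in the scene too. Leave any purple look-alike of the amber_bottle alone. Of the things shaped like the shield, the blue one is meant.

How it is judged:
By the outcome, as a careful person would: the job done as asked, in the order asked, and still so for the second after the job is handed in, with the robot touching nothing.
It also fails if it takes over 128 s, if anything falls off the work surface, if the arm or the gripper's body presses on something with over 40 N, if the wrist force passes 120 N, or if a joint passes its speed limit or range.

## Working session

There is one attempt and no reset: what is moved stays moved. The work goes in short steps, Python scripts to look and compute and a tool call to move; the robot and the scene stay as the last step left them, time stands still between calls to the robot, and variables do not carry over. Pictures are saved under pics/ and viewed, at most 14 in all, crops included, and the job is handed in when it is done.

Besides the shell and the picture viewer there is one more tool, called after "Call:" as name(argument=value, ...) on one line, values as JSON. step_arm: Moves the arm, as the interface text tells. Its arguments: {"type":"object","properties":{"steps":{"type":"array","items":{"type":"array","items":{"type":"number"}}},"force":{"type":"number"}},"required":["steps"]}

```bash
ls; mkdir -p pics; cat > h.py <<'E'
import numpy as np, cv2
from plant import r
def snap(n,f):
    s=r.snapshot(n); cv2.imwrite('pics/'+f,cv2.cvtColor(s['pixels'],cv2.COLOR_RGB2BGR)); np.savez('pics/'+f[:-4]+'.npz',**s); return s
def ray(s,u,v,z,fish=False):
    x=(u-s['cx'])/s['fx'];y=(v-s['cy'])/s['fy']
    if fish:
        t=np.hypot(x,y); d=np.array([x*np.sin(t)/t,y*np.sin(t)/t,np.cos(t)]) if t>1e-9 else np.array([0,0,1.])
    else: d=np.array([x,y,1.])
    T=np.array(s['cam_to_world']); w=T[:3,:3]@d; o=T[:3,3]
    return o+w*(z-o[2])/w[2]
E
python3 - <<'E'
from h import *
for n in ['scene','side']:
    s=snap(n,n+'0.png'); print(n,s['fx'],s['cx'],s['cy'],np.round(s['cam_to_world'],3).tolist())
print(r.get_state())
E
```

```text
pics
scene 559.8556782480111 319.2169833227412 251.9804597225088 [[-0.095, 0.758, -0.645, 1.263], [0.995, 0.079, -0.054, 0.066], [0.01, -0.647, -0.762, 0.918], [0.0, 0.0, 0.0, 1.0]]
side 465.5543653019824 314.5377561548595 246.58074127966006 [[0.961, -0.124, 0.249, 0.226], [-0.277, -0.507, 0.817, -0.934], [0.025, -0.853, -0.521, 0.609], [0.0, 0.0, 0.0, 1.0]]
{'clock': 0.1, 'q': array([-1.1491976 ,  0.68992676, -0.19452729,  1.56620299,  0.15728566,
        0.90251391, -0.2151293 ]), 'qd': array([ 1.10247823e-03, -4.44159255e-03, -4.77598167e-04, -2.87568746e-03,
        1.39607128e-04, -9.65945463e-04,  4.28642417e-05]), 'joint_torque': array([-4.09959714e-03, -5.28499782e+01, -1.27148017e+00, -1.53838474e+01,
       -5.24859026e-02,  2.01487201e-03,  3.60804063e-05]), 'tool_pos': array([0.2361761 , 0.57808624, 0.25498364]), 'eef_rot': array([ 1.92667375e-01,  9.81263773e-01, -8.23521331e-04, -1.09043027e-04]), 'contact_force': array([-1.00748123, -0.21594129, -0.17347935]), 'moment': array([-0.0053785 ,  0.01441872,  0.01026882]), 'finger_force': 0.0, 'opening': 1.0010086020413038}
```

View pics/scene0.png

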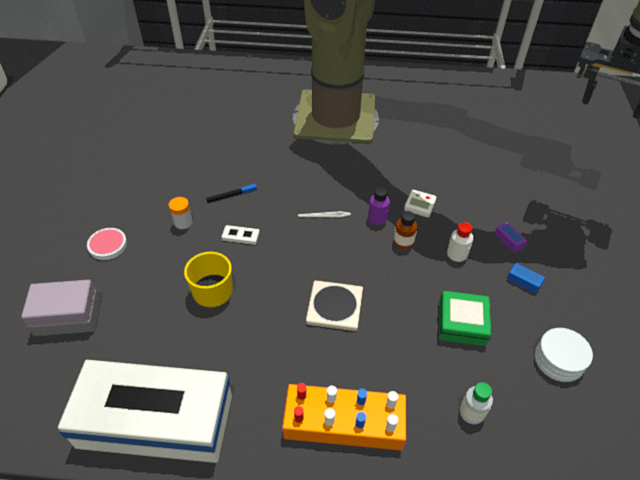

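View pics/side0.png

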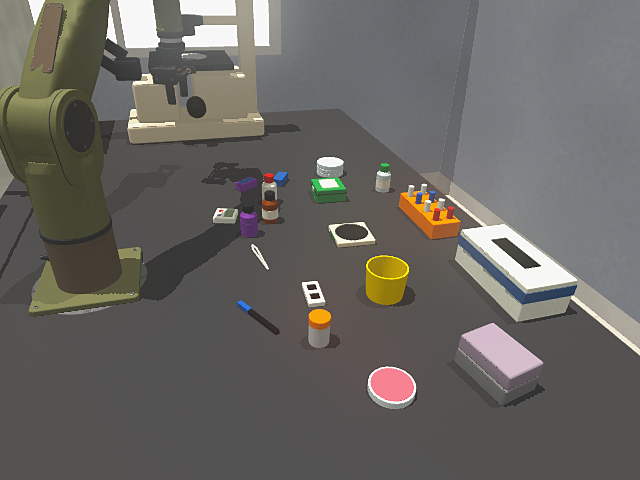

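The scene view shows these candidates:

| Wanted | Chosen pixel | Look-alikes |
|---|---|---|
| amber bottle | (405,232) | purple bottle (379,207) |
| white bottle | red-capped (460,243) | green-capped (477,403) |
| shield | blue (526,278) | purple block (511,236), pen cap (248,189) |
| cassette | (240,235) | timer (420,203) |
| tin | (180,213) | none |

The plate is at (335,305), the pot at (209,280), the box at (466,317) and the dish at (107,243).

```bash
cat > m.py <<'E'
from h import *
def mask(hsv,lo,hi): return cv2.inRange(hsv,np.array(lo),np.array(hi))
def blob(s,roi,lo,hi):
    h=cv2.cvtColor(s['pixels'],cv2.COLOR_RGB2HSV); m=mask(h,lo,hi); k=np.zeros_like(m); x0,y0,x1,y1=roi; k[y0:y1,x0:x1]=m[y0:y1,x0:x1]
    c,_=cv2.findContours(k,cv2.RETR_EXTERNAL,cv2.CHAIN_APPROX_NONE); return max(c,key=cv2.contourArea)[:,0].astype(float)
def rect(s,c,z,fish=False):
    p=np.array([ray(s,u,v,z,fish)[:2] for u,v in c],np.float32)
    (cx,cy),(w,h),a=cv2.minAreaRect(p*1000); 
    if w<h: a+=90;w,h=h,w
    return round(cx,1),round(cy,1),round(w,1),round(h,1),'long axis deg from x',round((a+90)%180-90,1)
E
python3 - <<'E'
from m import *
s=r.snapshot('scene'); h=cv2.cvtColor(s['pixels'],cv2.COLOR_RGB2HSV)
for p in [(526,274),(232,231),(315,290),(450,330),(466,312),(198,270),(464,229),(407,219),(179,205),(107,242),(379,215)]: print(p,h[p[1],p[0]],end=' ')
print()
W=([0,0,110],[180,90,255])
print('shield',rect(s,blob(s,(500,255,560,300),[100,120,110],[125,255,255]),.024))
print('cassette',rect(s,blob(s,(210,215,270,255),*W),.012))
print('plate',rect(s,blob(s,(295,270,375,340),*W),.014))
print('label',rect(s,blob(s,(440,290,495,335),*W),.042))
print('box',rect(s,blob(s,(430,280,500,350),[50,120,90],[80,255,255]),.042))
print('pot',rect(s,blob(s,(180,245,240,310),[20,120,90],[35,255,255]),.070))
print('redcap',rect(s,blob(s,(445,215,480,245),[0,150,60],[10,255,255]),.085))
print('lid',rect(s,blob(s,(160,190,200,220),[5,150,60],[20,255,255]),.060))
print('dish',rect(s,blob(s,(80,225,135,262),[150,60,110],[180,255,255]),.015))
for n,u,v,z in [('amber cap top',408,217,.085),('red cap top',465,229,.085),('purple cap top',381,194,.085),('tin',179,205,.06),('tweezL',299,215,0),('tweezR',350,214,0),('timer',420,203,.015),('purpleblk',511,234,.02)]: print(n,np.round(ray(s,u,v,z),3))
a=s['pixels'][180:310,360:560]; b=s['pixels'][190:260,165:285]
a=cv2.resize(a,None,fx=4,fy=4,interpolation=cv2.INTER_CUBIC); cv2.imwrite('pics/crop.png',a[...,::-1])
b=cv2.resize(s['pixels'][180:350,150:390],None,fx=3,fy=3);cv2.imwrite('pics/crop2.png',b[...,::-1])
E
```

```text
(526, 274) [104 178 182] (232, 231) [120  16  32] (315, 290) [ 22  36 255] (450, 330) [ 68 197 115] (466, 312) [ 24  24 255] (198, 270) [ 25 255 144] (464, 229) [  2 221 240] (407, 219) [30  8 68] (179, 205) [ 19 255 255] (107, 242) [176 126 248] (379, 215) [141 147  97] 
shield (523.1, 428.9, 65.0, 34.6, 'long axis deg from x', 58.9)
cassette (462.2, -174.5, 79.8, 46.9, 'long axis deg from x', 86.4)
plate (627.9, 44.8, 108.5, 102.1, 'long axis deg from x', -3.4)
label (638.7, 295.1, 61.5, 53.6, 'long axis deg from x', 86.8)
box (643.1, 293.5, 95.0, 89.7, 'long axis deg from x', -3.3)
pot (631.3, -199.2, 135.1, 90.3, 'long axis deg from x', 13.3)
redcap (466.3, 293.4, 41.2, 28.8, 'long axis deg from x', -30.6)
lid (435.4, -308.8, 55.0, 41.0, 'long axis deg from x', 27.7)
dish (515.4, -454.8, 69.6, 65.7, 'long axis deg from x', -84.0)
amber cap top [0.444 0.181 0.085]
red cap top [0.466 0.296 0.085]
purple cap top [0.381 0.124 0.085]
tin [ 0.435 -0.308  0.06 ]
tweezL [ 0.38  -0.055  0.   ]
tweezR [0.365 0.061 0.   ]
timer [0.328 0.218 0.015]
purpleblk [0.408 0.413 0.02 ]
```

View pics/crop.png

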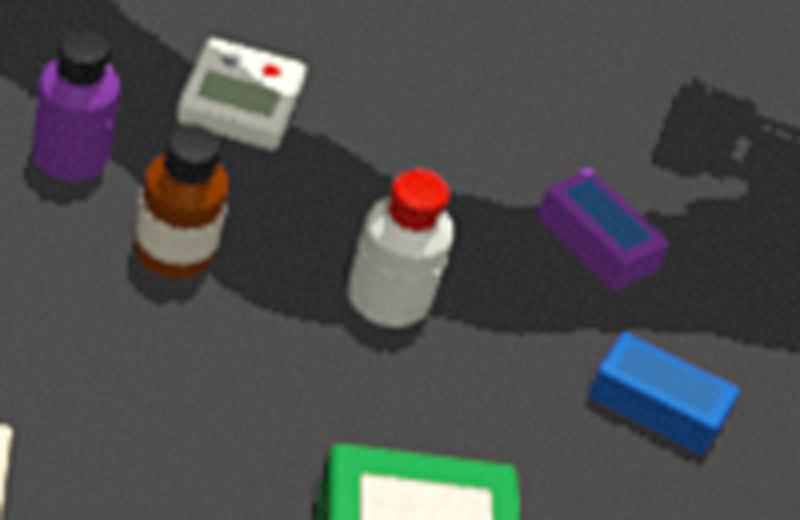

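The crop confirms the choices: the amber bottle at crop (182,205), the red-capped bottle at (405,250) and the blue shield at (663,390), with the purple look-alikes at (80,110) and (603,230). Next I turn the tool and move towards the plate.

```bash
cat > go.py <<'E'
# usage: go.py x y z phi  (phi: closing axis deg from world x) -> total shift in tool axes AFTER turning, and turn needed
import sys; from h import *
from scipy.spatial.transform import Rotation as R
def go(x,y,z,phi):
    st=r.get_state(); Q=R.from_quat(st['eef_rot']); ty=Q.as_matrix()[:,1]; tz=Q.as_matrix()[:,2]
    cur=np.degrees(np.arctan2(ty[1],ty[0])); d=(phi-cur+90)%180-90
    f=np.radians(cur+d); T=np.array([[np.sin(f),np.cos(f),0],[-np.cos(f),np.sin(f),0],[0,0,-1]])  # cols tool x,y,z
    T[:,0]=np.cross(T[:,1],T[:,2])
    dp=np.array([x,y,z])-st['tool_pos']
    print('t',round(st['clock'],2),'pos',np.round(st['tool_pos'],4),'phi',round(cur,1),'q7',round(st['q'][6],2),'tilt',np.round(tz,3),'open',round(st['opening'],3),'| turn tool z',round(-d,2),'| shift cm after turn',np.round(T.T@dp*100,2),'| shift now',np.round(Q.as_matrix().T@dp*100,2))
if __name__=='__main__': go(*map(float,sys.argv[1:]))
E
python3 go.py .56 .06 .256 -3
```

```text
t 0.15 pos [0.2362 0.5782 0.2551] phi 67.8 q7 -0.22 tilt [-0.    -0.001 -1.   ] open 1.0 | turn tool z 70.79 | shift cm after turn [-50.05  35.05  -0.09] | shift now [-4.957e+01 -3.573e+01 -4.000e-02]
```

Call:
step_arm(steps=[[0,0,0,0,0,10,-1],[0,0,0,0,0,10,-1],[0,0,0,0,0,10,-1],[0,0,0,0,0,10,-1],[0,0,0,0,0,10,-1],[0,0,0,0,0,10,-1],[0,0,0,0,0,10,-1],[0,0,0,0,0,1,-1]])

```text
clock: 1.15
tool_pos: [0.236, 0.5785, 0.2554]
eef_rot: [0.726, 0.687, -0.0, 0.0]
contact_force: [0.5, -0.7, 0.3]
opening: 1.003
finger_force: 0.0
```

```bash
python3 go.py .56 .06 .256 -3
```

```text
t 1.15 pos [0.236  0.5785 0.2554] phi -3.1 q7 -1.19 tilt [ 0.    -0.001 -1.   ] open 1.003 | turn tool z -0.15 | shift cm after turn [-50.08  35.06  -0.06] | shift now [-4.999e+01  3.520e+01 -1.000e-02]
```

Call:
step_arm(steps=[[-5,3.5,0,0,0,0,-1],[-5,3.5,0,0,0,0,-1],[-5,3.5,0,0,0,0,-1],[-5,3.5,0,0,0,0,-1],[-5,3.5,0,0,0,0,-1],[-5,3.5,0,0,0,0,-1],[-5,3.5,0,0,0,0,-1],[-5,3.5,0,0,0,0,-1]])

```text
clock: 2.15
tool_pos: [0.4943, 0.1619, 0.2558]
eef_rot: [0.725, 0.688, 0.0, -0.0]
contact_force: [1.0, 0.0, 0.3]
opening: 1.001
finger_force: 0.0
```

Call:
step_arm(steps=[[-5,3.5,0,0,0,0,-1],[-5,3.5,0,0,0,0,-1],[0,0,0,0,0,0,-1],[0,0,0,0,0,0,-1]])

```text
clock: 2.65
tool_pos: [0.5573, 0.0603, 0.2555]
eef_rot: [0.726, 0.688, 0.0, -0.001]
contact_force: [0.2, 0.5, 0.4]
opening: 1.0
finger_force: 0.0
```

```bash
python3 - <<'E'
from h import *
s=snap('wrist','w1.png'); print(s['fx'],s['cx'],s['cy'],np.round(s['cam_to_world'],3).tolist())
E
python3 go.py .455 -.1745 .2 -3
```

```text
371.64829954431775 314.544153936973 240.71704050980424 [[0.998, -0.053, -0.017, 0.562], [-0.055, -0.953, -0.297, 0.137], [-0.001, 0.298, -0.955, 0.384], [0.0, 0.0, 0.0, 1.0]]
t 2.7 pos [0.557  0.0613 0.2555] phi -3.0 q7 -0.18 tilt [-0.001  0.001 -1.   ] open 0.999 | turn tool z -0.02 | shift cm after turn [-24.09  -8.95   5.55] | shift now [-24.1   -8.93   5.53]
```

View pics/w1.png

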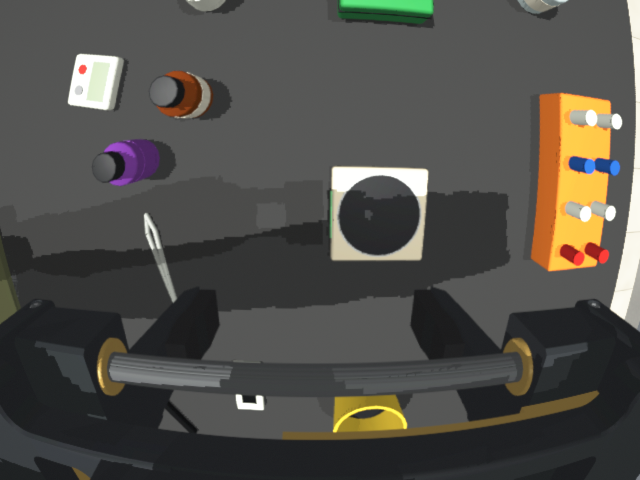

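The wrist view shows the plate at about (379,214), with its green display edge towards the robot at (331,214). The timer (95,82), amber bottle (180,95) and purple bottle (125,162) are also in view.

```bash
python3 - <<'E'
from m import *
s={k:v for k,v in np.load('pics/w1.npz').items()}
c=blob(s,(326,160,435,268),[0,0,95],[50,255,255]); print('plate',rect(s,c,.014,True))
k=blob(s,(341,174,422,256),[0,0,0],[180,255,90]);p=np.array([ray(s,u,v,.015,True)[:2]*1000 for u,v in k],np.float32); print('disc',cv2.minEnclosingCircle(p), cv2.fitEllipse(p))
s=r.snapshot('scene')
c=blob(s,(295,270,375,340),[0,0,110],[180,90,255]); print(rect(s,c,.014))
k=blob(s,(305,280,365,325),[0,0,0],[180,255,80]); p=np.array([ray(s,u,v,.015)[:2]*1000 for u,v in k],np.float32); print('disc',cv2.fitEllipse(p))
E
python3 go.py .455 -.24 .2 -3
```

```text
plate (623.5, 46.9, 101.0, 100.9, 'long axis deg from x', 86.5)
disc ((623.698974609375, 45.44108581542969), 42.440521240234375) ((623.9412231445312, 44.902584075927734), (82.47980499267578, 82.91529846191406), 88.72940063476562)
(628.1, 45.4, 108.2, 101.6, 'long axis deg from x', -3.4)
disc ((624.9722290039062, 41.968990325927734), (76.12664794921875, 82.63339233398438), 92.22537231445312)
t 2.75 pos [0.5569 0.0617 0.2556] phi -3.0 q7 -0.18 tilt [-0.001  0.001 -1.   ] open 1.001 | turn tool z 0.01 | shift cm after turn [-30.67  -8.6    5.56] | shift now [-30.67  -8.6    5.53]
```

Call:
step_arm(steps=[[-4.4,-1.2,0.8,0,0,0,-1],[-4.4,-1.2,0.8,0,0,0,-1],[-4.4,-1.2,0.8,0,0,0,-1],[-4.4,-1.2,0.8,0,0,0,-1],[-4.4,-1.2,0.8,0,0,0,-1],[-4.4,-1.3,0.8,0,0,0,-1],[-4.3,-1.3,0.7,0,0,0,-1],[0,0,0,0,0,0,-1]])

```text
clock: 3.75
tool_pos: [0.4529, -0.2442, 0.2004]
eef_rot: [0.728, 0.686, -0.001, -0.0]
contact_force: [0.4, 0.8, -0.2]
opening: 1.0
finger_force: 0.0
```

```bash
python3 - <<'E'
from m import *
s=snap('wrist','w2.png')
T=np.array(s['cam_to_world']); 
# predicted pixel
P=np.linalg.inv(T)@np.array([.462,-.1745,.012,1]); th=np.arctan2(np.hypot(P[0],P[1]),P[2]); q=P[:2]/np.hypot(P[0],P[1])*th*s['fx']; u,v=int(q[0]+s['cx']),int(q[1]+s['cy']); print(u,v)
c=blob(s,(u-80,v-90,u+80,v+90),[0,0,100],[180,90,255]); print(c.mean(0),rect(s,c,.012,True))
E
```

```text
320 135
[295.98671727 167.81024668] (432.7, -192.4, 114.9, 85.7, 'long axis deg from x', 86.2)
```

View pics/w2.png

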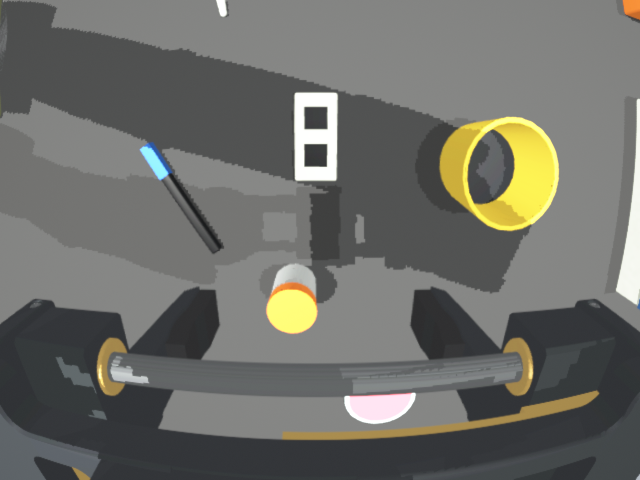

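The cassette is at (316,136), nearly upright in the picture. The tin is at (293,300), the pot at (505,170) and the pen at (185,195).

```bash
python3 - <<'E'
from m import *
s={k:v for k,v in np.load('pics/w2.npz').items()}
c=blob(s,(285,85,350,190),[0,0,170],[180,90,255]); print('cassette',rect(s,c,.012,True))
c=blob(s,(255,285,330,340),[10,150,150],[30,255,255]); p=np.array([ray(s,u,v,.06,True)[:2]*1000 for u,v in c],np.float32); print('tin',cv2.minEnclosingCircle(p))
E
python3 go.py .455 -.175 .12 -3
```

```text
cassette (458.0, -174.5, 75.5, 36.0, 'long axis deg from x', 86.2)
tin ((431.67218017578125, -303.9056091308594), 19.357791900634766)
t 3.8 pos [ 0.4543 -0.2418  0.2006] phi -3.2 q7 0.35 tilt [-0.  0. -1.] open 0.997 | turn tool z -0.23 | shift cm after turn [ 6.67 -0.28  8.06] | shift now [ 6.67 -0.3   8.06]
```

Call:
step_arm(steps=[[2.3,0,3,0,0,0.5,-1],[2.2,0,3,0,0,0,-1],[2.2,0,3,0,0,0,-1],[0,0,3,0,0,0,-1],[0,0,3,0,0,0,-1],[0,0,0,0,0,0,-1],[0,0,0,0,0,0,-1]])

```text
clock: 4.68
tool_pos: [0.4596, -0.1738, 0.0516]
eef_rot: [0.729, 0.685, 0.001, 0.0]
contact_force: [0.1, -0.5, 0.6]
opening: 0.997
finger_force: 0.0
```

```bash
python3 go.py .458 -.1745 .020 -3.7
```

```text
t 4.67 pos [ 0.4596 -0.1738  0.0516] phi -3.6 q7 0.24 tilt [ 0.001  0.    -1.   ] open 0.997 | turn tool z 0.11 | shift cm after turn [-0.08 -0.16  3.16] | shift now [-0.08 -0.16  3.16]
```

Call:
step_arm(steps=[[-0.1,-0.1,1.6,0,0,0,-1],[0,0,1.5,0,0,0,-1],[0,0,0,0,0,0,-1],[0,0,0,0,0,0,1],[0,0,0,0,0,0,1],[0,0,0,0,0,0,1],[0,0,0,0,0,0,1],[0,0,0,0,0,0,1]], force=20)

```text
clock: 5.68
tool_pos: [0.4578, -0.176, 0.0198]
eef_rot: [0.73, 0.684, 0.0, 0.0]
contact_force: [0.3, -0.3, 1.1]
opening: 0.457
finger_force: 0.0
```

Call:
step_arm(steps=[[0,0,0,0,0,0,1],[0,0,-2,0,0,0,1],[0,0,-4,0,0,0,1],[0,0,-4,0,0,0,1],[0,0,0,0,0,0,1],[0,0,0,0,0,0,1]])

```text
clock: 6.42
tool_pos: [0.4574, -0.1758, 0.1193]
eef_rot: [0.73, 0.684, -0.0, -0.0]
contact_force: [-1.0, 0.6, -0.4]
opening: 0.409
finger_force: 20.0
```

```bash
python3 go.py .6238 .046 .12 -3.5
```

```text
t 6.42 pos [ 0.4574 -0.1758  0.1193] phi -3.7 q7 0.24 tilt [-0.  0. -1.] open 0.409 | turn tool z -0.21 | shift cm after turn [23.16 15.25 -0.07] | shift now [23.21 15.17 -0.07]
```

Call:
step_arm(steps=[[3.8,2.5,0,0,0,0,1],[3.8,2.5,0,0,0,-0.2,1],[3.8,2.5,0,0,0,0,1],[3.8,2.5,0,0,0,0,1],[3.8,2.6,0,0,0,0,1],[4.0,2.6,0,0,0,0,1],[0,0,3,0,0,0,1],[0,0,2,0,0,0,1]])

```text
clock: 7.42
tool_pos: [0.622, 0.0443, 0.0666]
eef_rot: [0.728, 0.685, -0.002, -0.001]
contact_force: [-0.4, -0.2, -1.6]
opening: 0.405
finger_force: 20.0
```

Call:
step_arm(steps=[[0,0,0,0,0,0,1],[0,0,0,0,0,0,1],[0,0,0,0,0,0,1]])

```text
clock: 7.8
tool_pos: [0.6244, 0.0436, 0.0707]
eef_rot: [0.729, 0.685, 0.001, 0.001]
contact_force: [1.1, 0.6, -2.0]
opening: 0.409
finger_force: 20.0
```

```bash
python3 go.py .6238 .0445 .036 -3.5; python3 - <<'E'
from m import *
s=snap('scene','s3.png'); h=s['pixels'][260:345,280:400]; cv2.imwrite('pics/s3c.png',cv2.resize(h,None,fx=5,fy=5,interpolation=cv2.INTER_CUBIC)[...,::-1])
E
```

```text
t 7.8 pos [0.6244 0.0436 0.0707] phi -3.6 q7 -0.07 tilt [ 0.002  0.    -1.   ] open 0.409 | turn tool z -0.06 | shift cm after turn [ 0.09 -0.06  3.47] | shift now [ 0.09 -0.07  3.47]
```

View pics/s3c.png

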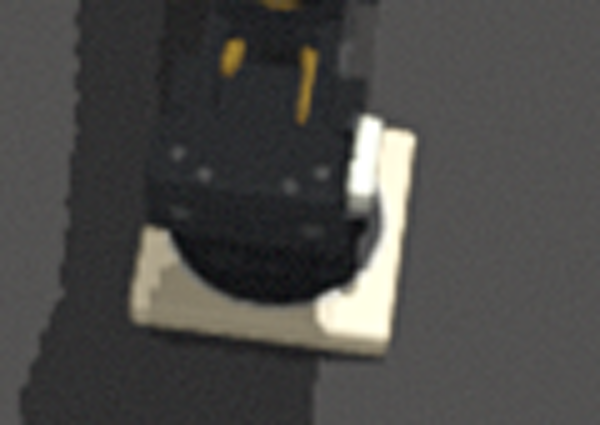

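The gripper is above the plate, with the right end of the cassette showing at crop (365,160). I lower in steps to contact and release.

Call:
step_arm(steps=[[0.1,-0.1,1.5,0,0,0,1],[0,0,1.2,0,0,0,1],[0,0,0.6,0,0,0,1],[0,0,0,0,0,0,1],[0,0,0,0,0,0,1]])

```text
clock: 8.48
tool_pos: [0.623, 0.0451, 0.0368]
eef_rot: [0.728, 0.685, 0.0, 0.0]
contact_force: [-0.4, -0.1, -1.2]
opening: 0.406
finger_force: 20.0
```

```bash
python3 go.py .6238 .0445 .0352 -3.5; python3 -c "
from h import *
print(r.get_state()['contact_force'])"
```

```text
t 8.47 pos [0.623  0.0451 0.0368] phi -3.5 q7 -0.07 tilt [ 0. -0. -1.] open 0.406 | turn tool z -0.02 | shift cm after turn [-0.05  0.08  0.16] | shift now [-0.05  0.08  0.16]
[-0.41282722 -0.12006628 -1.18024937]
```

Call:
step_arm(steps=[[0,0.05,0.2,0,0,0,1],[0,0,0,0,0,0,1],[0,0,0,0,0,0,-1],[0,0,0,0,0,0,-1],[0,0,0,0,0,0,-1],[0,0,-3,0,0,0,-1],[0,0,-5,0,0,0,-1],[0,0,-5,0,0,0,-1]])

```text
clock: 9.48
tool_pos: [0.623, 0.0451, 0.1659]
eef_rot: [0.728, 0.685, -0.0, -0.0]
contact_force: [0.7, -0.3, -0.3]
opening: 0.998
finger_force: 0.0
```

```bash
python3 go.py .52 .34 .2 -31
```

```text
t 9.47 pos [0.623  0.0451 0.1659] phi -3.5 q7 -0.08 tilt [-0.001 -0.    -1.   ] open 0.998 | turn tool z 27.48 | shift cm after turn [ 19.97 -24.02  -3.41] | shift now [ 28.8  -12.09  -3.41]
```

Call:
step_arm(steps=[[4.5,-2.2,-0.5,0,0,0,-1],[4.5,-2.2,-0.5,0,0,0,-1],[4.5,-2.2,-0.5,0,0,0,-1],[4.4,-2.2,-0.5,0,0,0,-1],[4.4,-2.2,-0.5,0,0,0,-1],[4.4,-2.2,-0.5,0,0,0,-1],[4.4,-2.3,-0.4,0,0,0,-1],[0,0,0,0,0,9,-1]])

```text
clock: 10.48
tool_pos: [0.4844, 0.371, 0.1988]
eef_rot: [0.778, 0.628, 0.001, -0.002]
contact_force: [0.6, -1.4, -1.0]
opening: 0.999
finger_force: 0.0
```

Call:
step_arm(steps=[[0,0,0,0,0,9,-1],[0,0,0,0,0,9.5,-1],[0,0,0,0,0,0,-1],[0,0,0,0,0,0,-1]])

```text
clock: 10.98
tool_pos: [0.4876, 0.365, 0.1987]
eef_rot: [0.87, 0.493, -0.0, -0.0]
contact_force: [-0.1, 0.6, 0.2]
opening: 0.997
finger_force: 0.0
```

```bash
python3 - <<'E'
from m import *
s=snap('wrist','w4.png')
c=blob(s,(150,20,480,290),[100,120,70],[125,255,255]); print(c.mean(0),'shield',rect(s,c,.024,True))
E
python3 go.py .523 .429 .05 -31
```

```text
[307.5814978  133.33920705] shield (520.7, 430.1, 63.2, 31.9, 'long axis deg from x', 58.8)
t 11.03 pos [0.4877 0.365  0.1987] phi -30.9 q7 -0.93 tilt [-0.  0. -1.] open 1.0 | turn tool z 0.11 | shift cm after turn [ 7.31 -0.27 14.87] | shift now [ 7.31 -0.25 14.88]
```

View pics/w4.png

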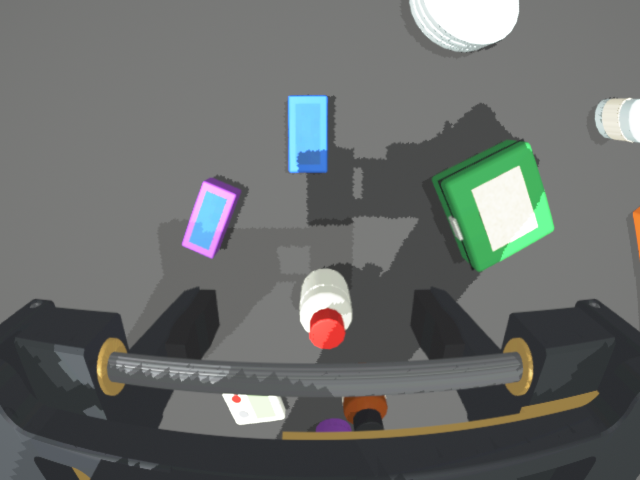

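The blue shield is at (308,133), the purple block at (210,218), the green box at (497,207) and the red-capped bottle at (325,305). I descend onto the shield.

Call:
step_arm(steps=[[2.4,-0.2,3,0,0,0.3,-1],[2.4,-0.2,3,0,0,0,-1],[2.4,-0.1,3,0,0,0,-1],[0,0,3,0,0,0,-1],[0,0,2,0,0,0,-1],[0,0,0,0,0,0,-1],[0,0,0,0,0,0,-1]])

```text
clock: 11.9
tool_pos: [0.5216, 0.4293, 0.0599]
eef_rot: [0.872, 0.49, 0.001, -0.0]
contact_force: [0.9, -0.7, -0.2]
opening: 1.003
finger_force: 0.0
```

```bash
python3 go.py .5207 .4301 .026 -31.2
```

```text
t 11.9 pos [0.5216 0.4293 0.0599] phi -31.3 q7 -0.96 tilt [ 0.002  0.001 -1.   ] open 1.003 | turn tool z -0.13 | shift cm after turn [ 0.02 -0.12  3.39] | shift now [ 0.02 -0.12  3.39]
```

Call:
step_arm(steps=[[0,-0.1,1.7,0,0,0,-1],[0,0,1.7,0,0,0,-1],[0,0,0,0,0,0,-1],[0,0,0,0,0,0,1],[0,0,0,0,0,0,1],[0,0,0,0,0,0,1],[0,0,0,0,0,0,1],[0,0,0,0,0,0,1]], force=20)

```text
clock: 12.9
tool_pos: [0.52, 0.4298, 0.0249]
eef_rot: [0.872, 0.49, 0.0, -0.0]
contact_force: [0.6, 0.4, -0.2]
opening: 0.455
finger_force: 0.0
```

Call:
step_arm(steps=[[0,0,0,0,0,0,1],[0,0,-2,0,0,0,1],[0,0,-5,0,0,0,1],[0,0,-5,0,0,-9,1],[0,0,0,0,0,-9,1],[0,0,0,0,0,-9.6,1],[0,0,0,0,0,0,1]])

```text
clock: 13.78
tool_pos: [0.5203, 0.4296, 0.1462]
eef_rot: [0.73, 0.683, 0.001, -0.0]
contact_force: [0.7, -0.3, -0.4]
opening: 0.358
finger_force: 20.0
```

```bash
python3 go.py .6235 -.02 .15 -3.5; python3 - <<'E'
from m import *
s=r.snapshot('scene')
h=cv2.cvtColor(s['pixels'],cv2.COLOR_RGB2HSV)
c=blob(s,(310,270,362,335),[0,0,130],[180,90,255]); print(c.min(0),c.max(0))
a=cv2.resize(s['pixels'][260:345,280:400],None,fx=5,fy=5,interpolation=cv2.INTER_CUBIC); cv2.imwrite('pics/s5c.png',a[...,::-1]); np.savez('pics/s5.npz',**s)
E
```

```text
t 13.78 pos [0.5203 0.4296 0.1462] phi -3.8 q7 -0.63 tilt [ 0.001  0.001 -1.   ] open 0.358 | turn tool z -0.34 | shift cm after turn [-44.25  13.05  -0.38] | shift now [-44.17  13.31  -0.43]
[310. 280.] [361. 329.]
```

View pics/s5c.png

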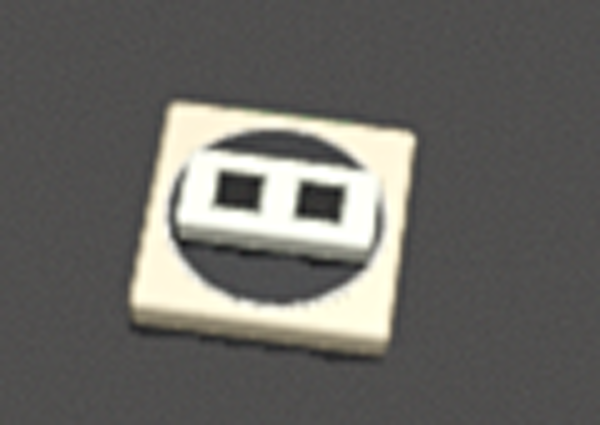

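The cassette lies on the disc, with its windows at crop (239,192) and (320,201), about mid-disc. I check it with the numbers and from the wrist.

Call:
step_arm(steps=[[-5.5,1.6,0,0,0,-0.3,1],[-5.5,1.6,0,0,0,0,1],[-5.5,1.6,0,0,0,0,1],[-5.5,1.7,0,0,0,0,1],[-5.5,1.7,0,0,0,0,1],[-5.5,1.7,0,0,0,0,1],[-5.5,1.7,0,0,0,0,1],[-5.5,1.6,0,0,0,0,1]])

```text
clock: 14.82
tool_pos: [0.6256, -0.0194, 0.145]
eef_rot: [0.729, 0.685, 0.0, 0.0]
contact_force: [0.8, 0.2, -0.5]
opening: 0.357
finger_force: 20.0
```

Call:
step_arm(steps=[[0,0,0,0,0,0,1],[0,0,0,0,0,0,1],[0,0,0,0,0,0,1]])

```text
clock: 15.2
tool_pos: [0.625, -0.0151, 0.1447]
eef_rot: [0.727, 0.686, 0.0, -0.001]
contact_force: [-0.5, 0.0, 0.6]
opening: 0.361
finger_force: 20.0
```

```bash
python3 go.py .6235 .046 .1 -3.5; python3 - <<'E'
from m import *
s={k:v for k,v in np.load('pics/s5.npz').items()}
f=lambda a,b,z: np.round(ray(s,280+a/5-.4,260+b/5-.4,z)[:2]*1000,1)
print('win',f(279.5,196.5,.027),'plate',[f(*p,.014) for p in [(172,103),(415,132),(388,345),(132,308)]])
s=snap('wrist','w6.png')
E
```

```text
t 15.2 pos [ 0.625  -0.0151  0.1447] phi -3.3 q7 -0.0 tilt [-0.     0.001 -1.   ] open 0.361 | turn tool z 0.19 | shift cm after turn [ 6.09 -0.52  4.47] | shift now [ 6.09 -0.5   4.48]
win [624.7  46.2] plate [array([573.4,  -1.1]), array([578. ,  97.9]), array([680.1,  92.2]), array([673.4,  -6.4])]
```

View pics/w6.png

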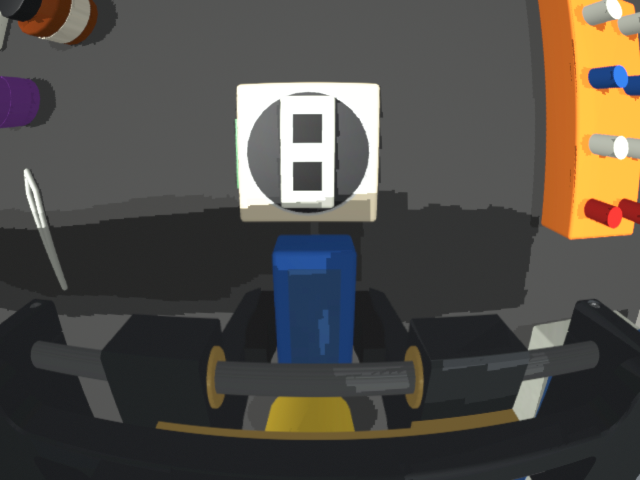

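The cassette at (308,152) is centred and square on the disc. The held shield's end shows at (314,250).

```bash
python3 - <<'E'
from m import *
s={k:v for k,v in np.load('pics/w6.npz').items()}
W=[]
for roi in [(288,108,328,147),(288,157,328,196)]:
    c=blob(s,roi,[0,0,0],[180,255,120]); W.append(rect(s,c,.027,True)); print(W[-1])
print('cassette',np.mean([w[:2] for w in W],0))
k=np.array(W[1][:2])-W[0][:2]; print('axis',np.degrees(np.arctan2(-k[1],-k[0])))
print('plate',rect(s,blob(s,(225,70,390,235),[0,0,120],[180,255,255]),.014,True))
E
python3 go.py .6238 .046 .1 -3.5
```

```text
(625.0, 61.9, 18.4, 17.9, 'long axis deg from x', -3.6)
(622.7, 30.6, 18.2, 18.0, 'long axis deg from x', 86.5)
cassette [623.85  46.25]
axis 85.79732049628072
plate (623.4, 45.7, 100.5, 99.1, 'long axis deg from x', -3.4)
t 15.25 pos [ 0.6249 -0.0152  0.1447] phi -3.3 q7 -0.0 tilt [-0.     0.001 -1.   ] open 0.363 | turn tool z 0.21 | shift cm after turn [ 6.1  -0.49  4.47] | shift now [ 6.1  -0.46  4.47]
```

Call:
step_arm(steps=[[2,-0.2,0,0,0,0.3,1],[2,-0.2,0,0,0,0,1],[2.1,-0.1,0,0,0,0,1],[0,0,2,0,0,0,1],[0,0,2,0,0,0,1],[0,0,2,0,0,0,1],[0,0,0,0,0,0,1],[0,0,0,0,0,0,1]])

```text
clock: 16.25
tool_pos: [0.6243, 0.0435, 0.0848]
eef_rot: [0.73, 0.684, 0.0, 0.0]
contact_force: [1.3, -0.3, -1.4]
opening: 0.364
finger_force: 20.0
```

```bash
python3 go.py .6234 .0458 .053 -3.7
```

```text
t 16.25 pos [0.6243 0.0435 0.0848] phi -3.7 q7 -0.08 tilt [ 0. -0. -1.] open 0.364 | turn tool z -0.05 | shift cm after turn [ 0.23 -0.1   3.18] | shift now [ 0.23 -0.1   3.18]
```

Call:
step_arm(steps=[[0.2,-0.1,1,0,0,0,1],[0,0,1.1,0,0,0,1],[0,0,0.9,0,0,0,1],[0,0,0,0,0,0,1],[0,0,0,0,0,0,1]])

```text
clock: 16.88
tool_pos: [0.6233, 0.0457, 0.0547]
eef_rot: [0.73, 0.684, 0.0, 0.0]
contact_force: [0.0, -0.8, -0.7]
opening: 0.362
finger_force: 20.0
```

```bash
python3 go.py .6234 .0458 .0525 -3.7
```

```text
t 16.88 pos [0.6233 0.0457 0.0547] phi -3.7 q7 -0.08 tilt [ 0. -0. -1.] open 0.362 | turn tool z -0.02 | shift cm after turn [0.01 0.01 0.22] | shift now [0.01 0.01 0.22]
```

Call:
step_arm(steps=[[0,0,0.25,0,0,0,1],[0,0,0,0,0,0,1],[0,0,0,0,0,0,1],[0,0,0,0,0,0,-1],[0,0,0,0,0,0,-1],[0,0,0,0,0,0,-1],[0,0,-3,0,0,0,-1],[0,0,-5,0,0,0,-1]])

```text
clock: 17.88
tool_pos: [0.6218, 0.0458, 0.1315]
eef_rot: [0.73, 0.684, -0.002, -0.001]
contact_force: [0.1, -0.6, 0.1]
opening: 0.906
finger_force: 0.0
```

Call:
step_arm(steps=[[0,0,-5,0,0,0,-1],[0,0,-2,0,0,0,-1],[-2,-3,0,0,0,0,-1],[-2,-4,0,0,0,0,-1],[-2,-4,0,0,0,0,-1],[0,-4,0,0,0,0,-1],[0,-3,0,0,0,0,-1],[0,0,0,0,0,0,-1]])

```text
clock: 18.88
tool_pos: [0.4374, -0.0025, 0.2024]
eef_rot: [0.73, 0.684, -0.001, -0.001]
contact_force: [1.0, -0.1, -0.1]
opening: 0.997
finger_force: 0.0
```

```bash
python3 - <<'E'
from m import *
s=snap('wrist','w7.png')
E
python3 go.py .444 .181 .16 -3.5
```

```text
t 18.93 pos [ 0.4397 -0.0024  0.2025] phi -3.7 q7 -0.03 tilt [ 0.001  0.    -1.   ] open 1.005 | turn tool z -0.21 | shift cm after turn [18.33 -0.69  4.25] | shift now [18.33 -0.77  4.26]
```

View pics/w7.png

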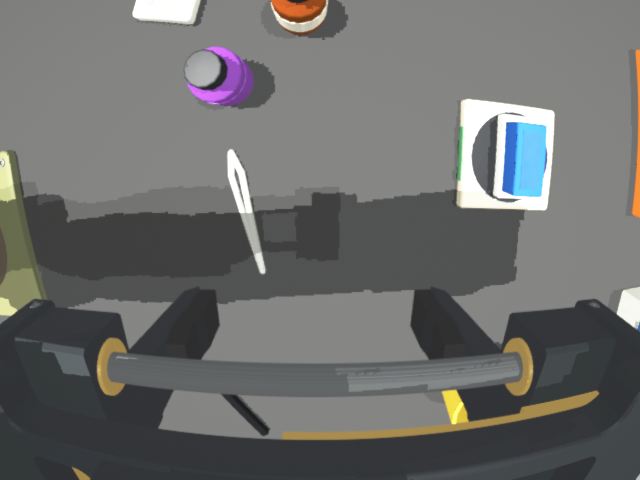

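The shield sits on the cassette at (525,160). I move on to look down on the amber bottle and measure the shield numerically from the scene camera.

Call:
step_arm(steps=[[3,0.1,0,0,0,0,-1],[4,0.1,0,0,0,0,-1],[4,0,0,0,0,0,-1],[0,0,0,0,0,0,-1],[0,0,0,0,0,0,-1],[0,0,0,0,0,0,-1]])

```text
clock: 19.68
tool_pos: [0.4492, 0.106, 0.2022]
eef_rot: [0.73, 0.683, -0.0, 0.0]
contact_force: [0.6, -0.1, 0.6]
opening: 1.001
finger_force: 0.0
```

```bash
python3 - <<'E'
from m import *
s=r.snapshot('scene'); h=cv2.cvtColor(s['pixels'],cv2.COLOR_RGB2HSV)
# shield top only: bright blue vs darker front side
c=blob(s,(300,265,370,325),[95,100,60],[125,255,255]); print('all blue',rect(s,c,.051)); 
sub=h[265:325,300:370]; b=(sub[...,0]>95)&(sub[...,0]<125)&(sub[...,1]>100); print('V pct',np.percentile(sub[...,2][b],[5,25,50,75,95]))
c=blob(s,(300,265,370,325),[95,60,165],[125,255,255]); print('top',rect(s,c,.051),c.min(0),c.max(0))
w=snap('wrist','w8.png')
h=cv2.cvtColor(w['pixels'],cv2.COLOR_RGB2HSV); m=mask(h,[4,180,60],[16,255,255]); m[290:]=0; m[:,:150]=0; m[:,480:]=0
n,_,st,ce=cv2.connectedComponentsWithStats(m); print([ (x.tolist()) for x in st if x[4]>50])
d=np.linalg.inv(w['cam_to_world'])@np.array([.444,.181,.085,1]); t=np.arctan2(np.hypot(*d[:2]),d[2]); print('cap pred',d[:2]/np.hypot(*d[:2])*t*w['fx']+[w['cx'],w['cy']])
p=w['pixels'][20:270,180:460]; cv2.imwrite('pics/w8c.png',cv2.resize(p,None,fx=2,fy=2)[...,::-1])
E
python3 go.py .444 .181 .16 -3.5
```

```text
all blue (632.5, 45.7, 62.6, 44.2, 'long axis deg from x', 86.8)
V pct [107. 110. 114. 132. 209.]
top (623.6, 18.4, 28.7, 9.5, 'long axis deg from x', 5.4) [319. 284.] [324. 296.]
[[0, 0, 640, 480, 306056], [262, 103, 58, 57, 1144]]
cap pred [298.11359974 131.88504337]
t 19.77 pos [0.449  0.1061 0.2023] phi -3.8 q7 -0.22 tilt [ 0. -0. -1.] open 1.0 | turn tool z -0.34 | shift cm after turn [ 7.44 -0.96  4.23] | shift now [ 7.44 -1.    4.22]
```

View pics/w8c.png

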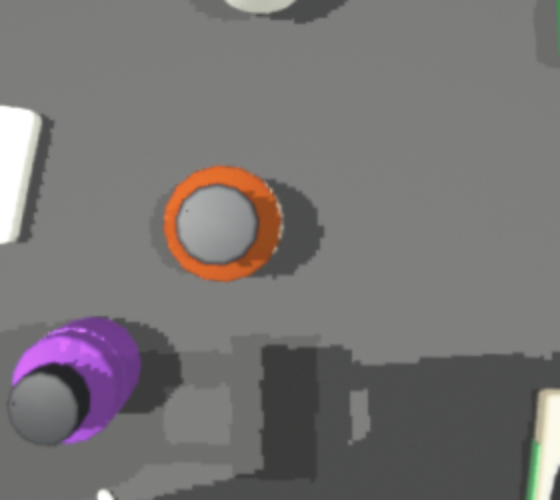

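The amber cap is at full-image (288.5,132), with the purple bottle apart at (203,222).

```bash
python3 - <<'E'
from m import *
w={k:v for k,v in np.load('pics/w8.npz').items()}
print('amber cap',ray(w,288.5,132,.085,True))
c=blob(w,(262,100,322,165),[4,180,60],[16,255,255]);p=np.array([ray(w,u,v,.056,True)[:2]*1000 for u,v in c],np.float32);print(cv2.minEnclosingCircle(p))
v={k:v for k,v in np.load('pics/w7.npz').items()}
h=cv2.cvtColor(v['pixels'],cv2.COLOR_RGB2HSV); print(h[160,508],h[160,513],h[160,518],h[160,530],h[160,540])
c=blob(v,(495,110,555,205),[100,100,225],[125,255,255]); print(c.min(0),c.max(0),rect(v,c,.051,True))
c=blob(v,(495,110,555,205),[100,100,100],[125,255,255]); print(c.min(0),c.max(0),rect(v,c,.051,True))
E
python3 go.py .439 .18 .1 -3.5
```

```text
amber cap [0.43772843 0.18142193 0.085     ]
((437.30438232421875, 181.55325317382812), 21.166467666625977)
[109 190 203] [108 188 206] [ 97 150 255] [101 137 254] [100 143 255]
[519. 130.] [542. 189.] (623.2, 46.0, 49.8, 20.8, 'long axis deg from x', 87.1)
[519. 130.] [542. 189.] (623.2, 46.0, 49.8, 20.8, 'long axis deg from x', 87.1)
t 19.77 pos [0.449  0.1061 0.2023] phi -3.8 q7 -0.22 tilt [ 0. -0. -1.] open 1.0 | turn tool z -0.34 | shift cm after turn [ 7.31 -1.45 10.23] | shift now [ 7.31 -1.49 10.22]
```

Call:
step_arm(steps=[[2.5,-0.6,0,0,0,0,-1],[2.5,-0.5,0,0,0,0,-1],[2.5,-0.5,2,0,0,0,-1],[0,0,2.5,0,0,0,-1],[0,0,2.5,0,0,0,-1],[0,0,0,0,0,0,-1],[0,0,0,0,0,0,-1]])

```text
clock: 20.65
tool_pos: [0.4381, 0.1827, 0.1328]
eef_rot: [0.73, 0.683, 0.0, 0.0]
contact_force: [0.0, -0.3, 0.9]
opening: 0.999
finger_force: 0.0
```

```bash
python3 go.py .4375 .1815 .048 -3.5
```

```text
t 20.65 pos [0.4381 0.1827 0.1328] phi -3.8 q7 -0.33 tilt [ 0.001  0.    -1.   ] open 0.999 | turn tool z -0.28 | shift cm after turn [-0.13 -0.06  8.48] | shift now [-0.13 -0.06  8.48]
```

Call:
step_arm(steps=[[-0.1,-0.1,3,0,0,0,-1],[0,0,3,0,0,0,-1],[0,0,2.5,0,0,0,-1],[0,0,0,0,0,0,-1],[0,0,0,0,0,0,1],[0,0,0,0,0,0,1],[0,0,0,0,0,0,1],[0,0,0,0,0,0,1]], force=25)

```text
clock: 21.65
tool_pos: [0.4368, 0.1823, 0.0476]
eef_rot: [0.73, 0.684, 0.0, 0.0]
contact_force: [-0.2, 0.8, 0.8]
opening: 0.57
finger_force: 0.0
```

Call:
step_arm(steps=[[0,0,0,0,0,0,1],[0,0,0,0,0,0,1],[0,0,-2,0,0,0,1],[0,0,-4,0,0,0,1],[0,0,-4,0,0,0,1],[0,0,-4,0,0,0,1],[0,0,0,0,0,0,1]])

```text
clock: 22.52
tool_pos: [0.4378, 0.1827, 0.1893]
eef_rot: [0.73, 0.684, 0.002, 0.001]
contact_force: [-0.4, 0.9, -2.0]
opening: 0.49
finger_force: 25.0
```

```bash
python3 go.py .6161 -.0788 .18 -3.5
```

```text
t 22.52 pos [0.4378 0.1827 0.1893] phi -3.7 q7 -0.34 tilt [ 0.005  0.002 -1.   ] open 0.49 | turn tool z -0.22 | shift cm after turn [-25.01  19.39   0.93] | shift now [-24.94  19.48   0.95]
```

Call:
step_arm(steps=[[-3.5,2.7,0,0,0,0,1],[-3.5,2.7,0,0,0,-0.2,1],[-3.6,2.8,0,0,0,0,1],[-3.6,2.8,0,0,0,0,1],[-3.6,2.8,0,0,0,0,1],[-3.6,2.8,0,0,0,0,1],[-3.5,2.8,0,0,0,0,1],[0,0,3,0,0,0,1]])

```text
clock: 23.52
tool_pos: [0.6171, -0.0838, 0.1567]
eef_rot: [0.731, 0.683, 0.001, 0.003]
contact_force: [-0.9, 0.3, -2.1]
opening: 0.489
finger_force: 25.0
```

Call:
step_arm(steps=[[0,0,5,0,0,0,1],[0,0,3,0,0,0,1],[0,0,0,0,0,0,1],[0,0,0,0,0,0,1]])

```text
clock: 24.02
tool_pos: [0.6149, -0.0785, 0.0773]
eef_rot: [0.729, 0.685, 0.0, 0.0]
contact_force: [0.9, -0.2, -1.5]
opening: 0.488
finger_force: 25.0
```

```bash
python3 go.py .616 -.078 .0485 -3.5
```

```text
t 24.02 pos [ 0.6149 -0.0785  0.0773] phi -3.5 q7 0.1 tilt [ 0.  0. -1.] open 0.488 | turn tool z -0.02 | shift cm after turn [0.06 0.11 2.88] | shift now [0.06 0.11 2.88]
```

Call:
step_arm(steps=[[0,0.1,1.2,0,0,0,1],[0,0,1.0,0,0,0,1],[0,0,0.5,0,0,0,1],[0,0,0,0,0,0,1],[0,0,0,0,0,0,1]])

```text
clock: 24.65
tool_pos: [0.6159, -0.0785, 0.0504]
eef_rot: [0.728, 0.685, 0.0, 0.0]
contact_force: [0.1, 0.2, -0.7]
opening: 0.491
finger_force: 25.0
```

```bash
python3 go.py .616 -.078 .048 -3.5
```

```text
t 24.65 pos [ 0.6159 -0.0785  0.0504] phi -3.5 q7 0.1 tilt [ 0. -0. -1.] open 0.491 | turn tool z -0.02 | shift cm after turn [0.06 0.01 0.24] | shift now [0.06 0.01 0.24]
```

Call:
step_arm(steps=[[0.05,0,0.25,0,0,0,1],[0,0,0,0,0,0,1],[0,0,0,0,0,0,-1],[0,0,0,0,0,0,-1],[0,0,0,0,0,0,-1],[0,0,-4,0,0,0,-1],[0,0,-6,0,0,0,-1],[0,0,-5,0,0,0,-1]])

```text
clock: 25.65
tool_pos: [0.6159, -0.0781, 0.1998]
eef_rot: [0.729, 0.685, 0.0, 0.0]
contact_force: [0.5, 1.0, -0.8]
opening: 1.002
finger_force: 0.0
```

```bash
python3 go.py .458 .225 .2 -3.5
```

```text
t 25.65 pos [ 0.6159 -0.0781  0.1998] phi -3.5 q7 0.09 tilt [ 0.001 -0.    -1.   ] open 1.002 | turn tool z -0.03 | shift cm after turn [ 2.929e+01 -1.761e+01 -2.000e-02] | shift now [ 29.28 -17.63  -0.04]
```

Call:
step_arm(steps=[[4.2,-2.5,0,0,0,0,-1],[4.2,-2.5,0,0,0,0,-1],[4.2,-2.5,0,0,0,0,-1],[4.2,-2.5,0,0,0,0,-1],[4.2,-2.5,0,0,0,0,-1],[4.2,-2.5,0,0,0,0,-1],[4.1,-2.6,0,0,0,0,-1],[0,0,0,0,0,0,-1]])

```text
clock: 26.65
tool_pos: [0.4555, 0.2298, 0.1976]
eef_rot: [0.726, 0.688, 0.0, -0.001]
contact_force: [0.8, -0.2, -0.5]
opening: 0.998
finger_force: 0.0
```

Call:
step_arm(steps=[[0,0,0,0,0,0,-1],[0,0,0,0,0,0,-1]])

```text
clock: 26.9
tool_pos: [0.4589, 0.2237, 0.1979]
eef_rot: [0.729, 0.684, 0.0, 0.0]
contact_force: [0.7, 0.3, -0.6]
opening: 1.001
finger_force: 0.0
```

```bash
python3 - <<'E'
from m import *
w=snap('wrist','w9.png')
c=blob(w,(200,50,450,290),[0,150,80],[8,255,255]); print(c.min(0),c.max(0)); p=np.array([ray(w,u,v,.085,True)[:2]*1000 for u,v in c],np.float32);print('redcap',cv2.minEnclosingCircle(p))
E
python3 go.py .46 .296 .1 -3.5
```

```text
[291. 117.] [326. 154.]
redcap ((459.28546142578125, 296.29547119140625), 12.882987022399902)
t 26.95 pos [0.4588 0.2237 0.1978] phi -3.7 q7 -0.41 tilt [ 0.001 -0.001 -1.   ] open 0.999 | turn tool z -0.18 | shift cm after turn [ 7.22 -0.33  9.78] | shift now [ 7.22 -0.36  9.78]
```

Call:
step_arm(steps=[[2.4,-0.2,0,0,0,0,-1],[2.4,-0.2,0,0,0,0,-1],[2.4,0,2,0,0,0,-1],[0,0,2.5,0,0,0,-1],[0,0,2,0,0,0,-1],[0,0,0,0,0,0,-1],[0,0,0,0,0,0,-1]])

```text
clock: 27.82
tool_pos: [0.4593, 0.2969, 0.1333]
eef_rot: [0.729, 0.685, 0.0, 0.0]
contact_force: [0.2, 0.2, 1.0]
opening: 0.999
finger_force: 0.0
```

```bash
python3 go.py .4593 .2963 .048 -3.5
```

```text
t 27.82 pos [0.4593 0.2969 0.1333] phi -3.6 q7 -0.49 tilt [ 0.001  0.    -1.   ] open 0.999 | turn tool z -0.1 | shift cm after turn [-0.06  0.01  8.53] | shift now [-0.07 -0.    8.53]
```

Call:
step_arm(steps=[[-0.1,0,3,0,0,0,-1],[0,0,3,0,0,0,-1],[0,0,2.5,0,0,0,-1],[0,0,0,0,0,0,-1],[0,0,0,0,0,0,1],[0,0,0,0,0,0,1],[0,0,0,0,0,0,1],[0,0,0,0,0,0,1]], force=25)

```text
clock: 28.82
tool_pos: [0.4586, 0.2966, 0.0482]
eef_rot: [0.728, 0.685, 0.0, 0.0]
contact_force: [0.5, -0.4, 0.3]
opening: 0.57
finger_force: 0.0
```

Call:
step_arm(steps=[[0,0,0,0,0,0,1],[0,0,0,0,0,0,1],[0,0,-2,0,0,0,1],[0,0,-4,0,0,0,1],[0,0,-4,0,0,0,1],[0,0,0,0,0,0,1],[0,0,0,0,0,0,1]])

```text
clock: 29.7
tool_pos: [0.4577, 0.2961, 0.1469]
eef_rot: [0.728, 0.685, -0.001, -0.0]
contact_force: [-0.7, -0.5, -2.8]
opening: 0.489
finger_force: 25.0
```

```bash
python3 go.py .6312 .1708 .15 -3.5
```

```text
t 29.7 pos [0.4577 0.2961 0.1469] phi -3.5 q7 -0.49 tilt [-0.001 -0.001 -1.   ] open 0.489 | turn tool z -0.0 | shift cm after turn [-11.45  18.08  -0.31] | shift now [-11.45  18.08  -0.33]
```

Call:
step_arm(steps=[[-2.3,3.6,0,0,0,0,1],[-2.3,3.6,0,0,0,0,1],[-2.3,3.6,0,0,0,0,1],[-2.3,3.6,0,0,0,0,1],[-2.3,3.7,0,0,0,0,1],[0,0,3,0,0,0,1],[0,0,3,0,0,0,1],[0,0,0,0,0,0,1]])

```text
clock: 30.7
tool_pos: [0.6286, 0.1698, 0.0834]
eef_rot: [0.728, 0.685, -0.004, -0.002]
contact_force: [-0.3, 0.3, -0.8]
opening: 0.488
finger_force: 25.0
```

Call:
step_arm(steps=[[0,0,0,0,0,0,1],[0,0,0,0,0,0,1]])

```text
clock: 30.95
tool_pos: [0.6327, 0.1707, 0.0888]
eef_rot: [0.728, 0.685, 0.001, 0.0]
contact_force: [-0.2, 0.2, -1.5]
opening: 0.493
finger_force: 25.0
```

```bash
python3 go.py .6312 .1708 .0487 -3.5
```

```text
t 30.95 pos [0.6327 0.1707 0.0888] phi -3.5 q7 -0.25 tilt [ 0.002  0.001 -1.   ] open 0.493 | turn tool z -0.01 | shift cm after turn [-0.   -0.15  4.01] | shift now [-0.01 -0.16  4.01]
```

Call:
step_arm(steps=[[0,0,1.5,0,0,0,1],[0,-0.1,1.5,0,0,0,1],[0,0,0.7,0,0,0,1],[0,0,0,0,0,0,1],[0,0,0,0,0,0,1]])

```text
clock: 31.58
tool_pos: [0.6313, 0.1706, 0.0509]
eef_rot: [0.728, 0.685, 0.0, 0.0]
contact_force: [-0.0, 0.6, -1.2]
opening: 0.491
finger_force: 25.0
```

```bash
python3 go.py .6312 .1708 .0485 -3.5
```

```text
t 31.57 pos [0.6313 0.1706 0.0509] phi -3.5 q7 -0.24 tilt [ 0.001  0.    -1.   ] open 0.491 | turn tool z -0.02 | shift cm after turn [ 0.02 -0.01  0.24] | shift now [ 0.02 -0.01  0.24]
```

Call:
step_arm(steps=[[0,0,0.25,0,0,0,1],[0,0,0,0,0,0,1],[0,0,0,0,0,0,-1],[0,0,0,0,0,0,-1],[0,0,0,0,0,0,-1],[0,0,-4,0,0,0,-1],[0,0,-6,0,0,0,-1],[0,0,-5,0,0,0,-1]])

```text
clock: 32.58
tool_pos: [0.6313, 0.1706, 0.2004]
eef_rot: [0.729, 0.685, 0.001, 0.0]
contact_force: [0.4, 0.0, 0.2]
opening: 0.999
finger_force: 0.0
```

```bash
python3 go.py .43 -.23 .2 -3.5
```

```text
t 32.58 pos [0.6313 0.1706 0.2004] phi -3.5 q7 -0.26 tilt [ 0.001  0.    -1.   ] open 0.999 | turn tool z -0.03 | shift cm after turn [-4.121e+01 -1.765e+01  4.000e-02] | shift now [-41.22 -17.63   0.  ]
```

Call:
step_arm(steps=[[-4.6,-2.3,0,0,0,0,-1],[-4.6,-2.3,0,0,0,0,-1],[-4.6,-2.3,0,0,0,0,-1],[-4.6,-2.3,0,0,0,0,-1],[-4.6,-2.3,0,0,0,0,-1],[-4.6,-2.3,0,0,0,0,-1],[-4.6,-2.3,0,0,0,0,-1],[-4.6,-2.3,0,0,0,0,-1]])

```text
clock: 33.58
tool_pos: [0.4241, -0.1869, 0.1985]
eef_rot: [0.728, 0.685, 0.0, 0.0]
contact_force: [0.2, -0.3, 0.1]
opening: 1.001
finger_force: 0.0
```

Call:
step_arm(steps=[[-4.6,-2.3,0,0,0,10,-1],[0,0,0,0,0,10,-1],[0,0,0,0,0,10,-1],[0,0,0,0,0,10,-1],[0,0,0,0,0,10,-1],[0,0,0,0,0,10,-1],[0,0,0,0,0,10,-1],[0,0,0,0,0,10,-1]])

```text
clock: 34.58
tool_pos: [0.3992, -0.23, 0.1984]
eef_rot: [0.999, 0.054, 0.0, 0.0]
contact_force: [-0.1, -0.2, -0.7]
opening: 1.0
finger_force: 0.0
```

Call:
step_arm(steps=[[0,0,0,0,0,10,-1],[0,0,0,0,0,0,-1],[0,0,0,0,0,0,-1]])

```text
clock: 34.95
tool_pos: [0.3991, -0.2299, 0.1983]
eef_rot: [1.0, -0.029, 0.0, -0.0]
contact_force: [-0.1, -0.7, -0.3]
opening: 1.002
finger_force: 0.0
```

```bash
python3 go.py .362 -.304 .2 -93.5
```

```text
t 34.95 pos [ 0.3991 -0.2299  0.1983] phi -93.3 q7 -0.59 tilt [ 0.  0. -1.] open 1.002 | turn tool z 0.16 | shift cm after turn [-3.25  7.62 -0.17] | shift now [-3.27  7.61 -0.17]
```

Call:
step_arm(steps=[[-1.6,3.8,0,0,0,0,-1],[-1.6,3.8,0,0,0,0,-1],[0,0,0,0,0,0,-1],[0,0,0,0,0,0,-1]])

```text
clock: 35.45
tool_pos: [0.3625, -0.3033, 0.1981]
eef_rot: [1.0, -0.03, 0.0, -0.001]
contact_force: [-0.6, 0.0, -0.1]
opening: 1.001
finger_force: 0.0
```

```bash
python3 - <<'E'
from m import *
w=snap('wrist','w10.png')
c=blob(w,(200,50,450,290),[8,150,100],[22,255,255]); print(c.min(0),c.max(0)); p=np.array([ray(w,u,v,.06,True)[:2]*1000 for u,v in c],np.float32);print('lid',cv2.minEnclosingCircle(p))
E
python3 go.py .4317 -.3039 .1 -93.5
```

```text
[291. 114.] [348. 169.]
lid ((430.3578796386719, -310.98248291015625), 20.400634765625)
t 35.5 pos [ 0.3628 -0.3028  0.1981] phi -93.4 q7 -0.45 tilt [ 0.     0.001 -1.   ] open 0.997 | turn tool z 0.11 | shift cm after turn [ 6.88 -0.31  9.81] | shift now [ 6.88 -0.29  9.81]
```

Call:
step_arm(steps=[[2.3,0.2,1,0,0,0,-1],[2.3,0.1,2,0,0,0,-1],[2.2,0.1,3,0,0,0,-1],[0,0,2,0,0,0,-1],[0,0,0,0,0,0,-1],[0,0,0,0,0,0,-1]])

```text
clock: 36.25
tool_pos: [0.4303, -0.3117, 0.1188]
eef_rot: [1.0, -0.03, 0.0, 0.0]
contact_force: [0.4, 1.0, -0.4]
opening: 0.994
finger_force: 0.0
```

```bash
python3 go.py .4304 -.3105 .034 -93.5
```

```text
t 36.25 pos [ 0.4303 -0.3117  0.1188] phi -93.5 q7 -0.47 tilt [ 0. -0. -1.] open 0.994 | turn tool z 0.03 | shift cm after turn [ 0.01 -0.12  8.48] | shift now [ 0.   -0.12  8.48]
```

Call:
step_arm(steps=[[0,-0.1,3,0,0,0,-1],[0,0,3,0,0,0,-1],[0,0,2.4,0,0,0,-1],[0,0,0,0,0,0,-1],[0,0,0,0,0,0,1],[0,0,0,0,0,0,1],[0,0,0,0,0,0,1],[0,0,0,0,0,0,1]], force=25)

```text
clock: 37.25
tool_pos: [0.4303, -0.3111, 0.0346]
eef_rot: [1.0, -0.031, 0.0, 0.0]
contact_force: [0.6, -0.3, 0.3]
opening: 0.569
finger_force: 0.0
```

Call:
step_arm(steps=[[0,0,0,0,0,0,1],[0,0,0,0,0,0,1],[0,0,-2,0,0,0,1],[0,0,-4,0,0,0,1],[0,0,-5,0,0,0,1],[0,0,-3,0,0,0,1],[0,0,0,0,0,0,1],[0,0,0,0,0,0,1]])

```text
clock: 38.25
tool_pos: [0.4297, -0.3103, 0.1733]
eef_rot: [1.0, -0.031, -0.001, -0.001]
contact_force: [0.0, -0.2, -1.3]
opening: 0.448
finger_force: 25.0
```

```bash
python3 go.py .5238 .0521 .15 -93.5
```

```text
t 38.25 pos [ 0.4297 -0.3103  0.1733] phi -93.5 q7 -0.51 tilt [-0.001  0.001 -1.   ] open 0.448 | turn tool z 0.0 | shift cm after turn [  7.18 -36.75   2.33] | shift now [  7.19 -36.74   2.37]
```

Call:
step_arm(steps=[[0.9,-4.6,0,0,0,0,1],[0.9,-4.6,0,0,0,0,1],[0.9,-4.6,0,0,0,0,1],[0.9,-4.6,0,0,0,0,1],[0.9,-4.6,0,0,0,0,1],[0.9,-4.6,0,0,0,0,1],[0.9,-4.6,0,0,0,0,1],[0.9,-4.5,0,0,0,0,1]])

```text
clock: 39.25
tool_pos: [0.5237, 0.0524, 0.1725]
eef_rot: [1.0, -0.031, -0.002, 0.0]
contact_force: [0.6, -0.0, -0.1]
opening: 0.449
finger_force: 25.0
```

Call:
step_arm(steps=[[0,0,4,0,0,0,1],[0,0,4,0,0,0,1],[0,0,2,0,0,0,1],[0,0,0,0,0,0,1],[0,0,0,0,0,0,1],[0,0,0,0,0,0,1]])

```text
clock: 40.0
tool_pos: [0.5249, 0.0508, 0.0749]
eef_rot: [1.0, -0.031, 0.001, -0.0]
contact_force: [-0.5, 0.3, -1.5]
opening: 0.444
finger_force: 25.0
```

```bash
python3 go.py .5238 .0521 .035 -93.5
```

```text
t 40.0 pos [0.5249 0.0508 0.0749] phi -93.5 q7 -0.98 tilt [ 0.001 -0.    -1.   ] open 0.444 | turn tool z -0.02 | shift cm after turn [-0.12 -0.12  3.99] | shift now [-0.13 -0.12  3.99]
```

Call:
step_arm(steps=[[-0.1,-0.1,1.5,0,0,0,1],[0,0,1.5,0,0,0,1],[0,0,0.8,0,0,0,1],[0,0,0,0,0,0,1],[0,0,0,0,0,0,1]])

```text
clock: 40.62
tool_pos: [0.5236, 0.0517, 0.0363]
eef_rot: [1.0, -0.031, 0.0, 0.0]
contact_force: [-0.2, 0.3, -0.7]
opening: 0.446
finger_force: 25.0
```

```bash
python3 go.py .5238 .0521 .035 -93.5
```

```text
t 40.62 pos [0.5236 0.0517 0.0363] phi -93.5 q7 -0.95 tilt [ 0. -0. -1.] open 0.446 | turn tool z -0.04 | shift cm after turn [ 0.02 -0.04  0.13] | shift now [ 0.02 -0.04  0.13]
```

Release, rise, and back off to the robot's side for a final look.

Call:
step_arm(steps=[[0,0,0.15,0,0,0,1],[0,0,0,0,0,0,1],[0,0,0,0,0,0,-1],[0,0,0,0,0,0,-1],[0,0,0,0,0,0,-1],[0,0,-4,0,0,0,-1],[0,0,-6,0,0,0,-1],[0,0,-6,0,0,0,-1]])

```text
clock: 41.62
tool_pos: [0.5231, 0.052, 0.1963]
eef_rot: [1.0, -0.031, -0.0, 0.0]
contact_force: [0.9, 0.7, -0.1]
opening: 1.0
finger_force: 0.0
```

Call:
step_arm(steps=[[-1,0,-4,0,0,0,-1],[0,0,-4,0,0,0,-1],[0,0,-4,0,0,0,-1],[0,0,0,0,0,0,-1],[0,0,0,0,0,0,-1],[0,0,0,0,0,0,-1]])

```text
clock: 42.38
tool_pos: [0.5127, 0.0527, 0.3135]
eef_rot: [1.0, -0.031, -0.001, 0.0]
contact_force: [-1.3, -0.1, 0.4]
opening: 1.001
finger_force: 0.0
```

```bash
python3 - <<'E'
from m import *
w=snap('wrist','w11.png'); print(r.get_state()['tool_pos'])
E
```

```text
[0.51284398 0.05260588 0.3135873 ]
```

View pics/w11.png

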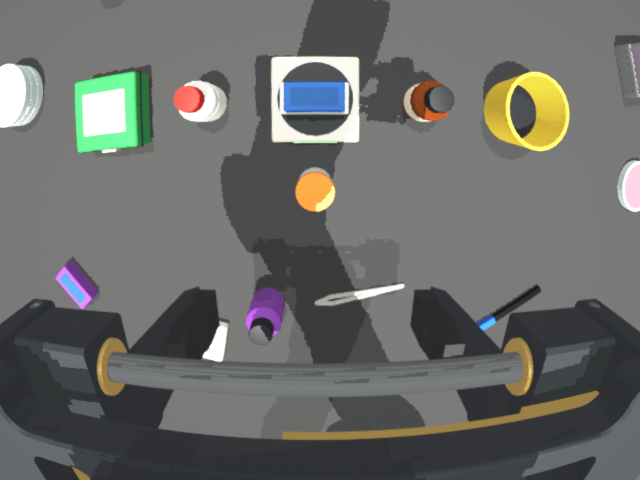

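Everything is in place: plate and shield at (315,98), white bottle (200,102), amber (430,102), tin (315,188), everything upright. I check the numbers.

```bash
python3 - <<'E'
from m import *
s={k:v for k,v in np.load('pics/w11.npz').items()}
print('plate',rect(s,blob(s,(262,50,368,150),[0,0,100],[60,90,255]),.014,True))
print('shield',rect(s,blob(s,(270,70,360,125),[100,120,60],[125,255,255]),.051,True))
f=lambda c,z:cv2.minEnclosingCircle(np.array([ray(s,u,v,z,True)[:2]*1000 for u,v in c],np.float32))
print('lid',f(blob(s,(290,168,345,215),[8,150,60],[25,255,255]),.06))
print('redcap',f(blob(s,(165,80,210,120),[0,150,60],[8,255,255]),.085), 'want 631 171')
print('ambercap',ray(s,440.5,99,.085,True),'want 616 -79')
print('boxlabel',rect(s,blob(s,(78,85,130,140),[0,0,150],[180,70,255]),.042,True))
print('pot', f(blob(s,(480,70,575,155),[20,120,60],[35,255,255]),.07))
E
```

```text
plate (624.0, 45.2, 118.5, 117.6, 'long axis deg from x', 87.1)
shield (623.6, 46.7, 61.0, 32.0, 'long axis deg from x', 86.7)
lid ((523.7243041992188, 52.02180480957031), 21.13678550720215)
redcap ((630.8201904296875, 168.47640991210938), 15.56655216217041) want 631 171
ambercap [ 0.61535772 -0.07704481  0.085     ] want 616 -79
boxlabel (638.8, 295.1, 62.8, 52.3, 'long axis deg from x', 86.3)
pot ((609.5413208007812, -189.80697631835938), 58.764854431152344)
```

All within about 2 mm, so I hand the job in.

```bash
python3 -c "
from plant import r
print(r.finish_job())"
```

```text
the job is handed in; nothing more can be done
None
```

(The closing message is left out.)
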